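# Bring the ratchet arm of the glue press down on the star

## Robot

A 7-joint arm with a two-finger parallel gripper is mounted at the origin on a cart in front of the work surface, level with it; the furniture and walls round the work are solid. World frame = base frame: x ahead of the robot, y to its left, z up, the work surface at z = 0. Lengths are in m, angles in rad, forces in N, time in s.
With the tool pointing down it reaches from about 0.4 to 0.9 m from the base axis. Payload 5.6 kg.
Tool frame: the origin (TCP) lies midway between the tips of the shut fingers; the grasp point (between the pads) lies ctrl.grip_point_offset behind it (ctrl.grip_point_offset is the distance from the TCP to the grasp point, in m); z points along the fingers, y is the direction in which the jaws open and shut (so a half turn about z gives the same grasp; the last joint's range is limited). The gripper opens to 92 mm and grips with 3 to 60 N. Pads are 20 mm wide; open, the fingers measure 128 mm over their backs; the gripper's body (75 mm by 189 mm) begins 69 mm behind the grasp point.
Start: joints at [1.16, 0.468, -0.012, 1.603, 0.006, 1.071, -0.056], TCP at [0.234, -0.607, 0.215] pointing down, gripper open.
Joint ranges: [-2.53, 2.53], [-0.31, 2.02], [-1.57, 1.55], [0.28, 2.44], [-1.29, 4.43], [0.15, 1.84], [-2.92, 2.92]. Speed limits (rad/s): [2.57, 2.57, 3.14, 3.14, 3.14, 3.14, 3.14].

## Interface

Orientations are given as a 3x3 rotation matrix whose columns are the frame's x, y, z axes.
In Python, from workcell import ctrl gives the robot as it stands. The module is installed in compiled form; this text tells all that it offers.
- The arm moves only by the tool move_arm, never from a script. Its argument "commands" is a list of rows, each a list of 7 numbers: the gripper command: -1 is fully open, 1 is shut, values between are in proportion, then the shift along the tool's x, y, z in m, then the turn, a rotation vector about the tool's x, y, z in degrees. A call has 1 to 12 rows; each row is the pose to reach, as a shift and turn from the pose commanded when the call began, along the tool's axes at that moment; what a row does not reach only later rows make up. A row lasts 1/12 s, in which the tool goes at most 41.7 mm and 7.16 degrees, less where a joint would pass 70% of its speed; a pose out of reach is approached as far as the arm can. A call with a gripper value outside its range is refused whole. The fingers move at their own pace and stop on an object; "squeeze" is the grip in N (left out, the last holds). Time passes only in rows, so rows that repeat a pose let the fingers close. It gives the time, the measured TCP pose, the force and the opening at its end, in the units of the state.
- ctrl.state(): the state, without advancing time (a new reading comes with each control period).
- ctrl.capture(name): name is "scene" or "top" or "wrist"; returns a dict with "pixels" (420x560x3 uint8, red, green, blue), "vertical_fov" (degrees; the focal length in pixels is half the picture's height over the tangent of half this angle, whatever the lens; pixels are square), "cx", "cy" (the principal point, pixels), "rvec" (rotation vector, rad) and "tvec" (3), from world to camera coordinates, as OpenCV has them. Camera axes: x right, y down, z forward; pixel columns grow to the right and rows downward; lengths in m; the calibration is good to about 2 mm. The wrist camera is an equidistant fisheye: a pixel r from the principal point sees the ray r / f radians off the axis. A picture is of the moment at which its call begins. There is no depth.
- ctrl.hand_in(): hands the job in, once; it reports no verdict.
The state is a dict: "time": time; "q": joint angles; "qd": joint speeds; "joint_torque": joint torques, N m; "tcp_pos": TCP position; "ee_rot": TCP orientation; "force": force on the tool from outside, world axes, zero at the start; "ft_torque": the same for the moment, N m; "grip_width": finger opening in m.
Only numpy, scipy, OpenCV 4.12 (cv2) and the standard library are available. Lean on these libraries where they do the work, as an engineer would, in place of code of your own. Each camera call takes 0.05 s, during which the arm holds its last target.

## Task

A wooden star has just been glued to a board lying in the small bench press, and the press's raised arm is locked by a ratchet pawl. Press the pawl's tab down with the fingertips until the pawl is fully free of the teeth, then push the arm down by its cross-bar until its foot rests on the star. Only press and push: do not lift the star or the board, do not shift them from under the foot, and leave the tape, the cup and the dowel where they are.

Things in the scene. Friction and masses are not known exactly. Their poses are not given: they have to be found in the camera images.
- press: Base of the press, fixed to the bench: plywood plate 300 x 100 x 15 mm with dark steel cheeks. Origin at the middle of its underside, z up. Its x axis runs lengthwise from the cross-bar end (-x) to the pawl tab end (+x); its y axis is parallel to both hinges. Its position and yaw vary.
- press_arm (a joint): Hinge of the steel arm, rad: 0 = level, foot resting on the star (fully down); it starts raised at about 0.7. It drops towards 0; upper stop 0.75. It is stiff and stays where it is left; with the pawl free about 3 to 5 N straight down on the cross-bar moves it. With the pawl engaged it gives at most some 0.1 rad and then is blocked.
- press_pawl (a joint): Hinge of the ratchet pawl, rad: 0 = engaged in the teeth, 0.32 = stop, fully pressed (the teeth are clear from about 0.2). It is stiff and stays where it is left; about 4 N down on the tab moves it.
- lever_hinge (a point): Axis of the arm's hinge, 100 mm above the bench, 35 mm towards +x of the press origin; the axis is parallel to the press's y.
- handle (a point): Centre of the cross-bar at the free end of the arm: wooden round bar, 84 mm long along the press's y, 20 mm diameter (a 23 mm steel collar in the middle, top 11.5 mm above this point), 145 mm from the arm hinge towards the press's -x. At joint value q it stands 145 mm * cos(q) towards -x of the hinge and 145 mm * sin(q) above it.
- foot (a point): Centre of the underside of the arm's rubber foot, 28 mm diameter, 105 mm from the hinge along the arm and 51 mm below the arm's centre line.
- pawl_hinge (a point): Axis of the pawl's hinge, 50 mm above the bench, 89.5 mm towards +x of the press origin, parallel to the press's y.
- tab (a point): Centre of the top face of the pawl's tab, a steel pad 28 x 30 x 6 mm, about 55 mm beyond the pawl hinge towards the press's +x and 73 mm above the bench when engaged. Pressed fully it ends about 18 mm lower and 10 mm further towards +x. The pawl's upright hook stands to 55 mm above the pawl hinge between tab and arm.
- star_center (a point): Centre of the wooden star, 73 x 84 mm, 12 mm thick, lying loose on the board under the foot.
- board_center (a point): Centre of the wooden board, 150 x 90 mm, 22 mm thick, lying loose on the press's base plate, long side along the press's x.
- tape_center (a point): Middle of a roll of masking tape lying flat beside the press, 98 mm diameter, 25 mm high.
- cup_center (a point): Middle of a white paint cup, 69 mm wide, 58 mm high, standing near the tab end.
- dowel_center (a point): Middle of a painted round dowel lying beside the press, 97 mm long, 20 mm thick.
There are look-alikes about, which are no part of the job. Leave any pink or yellow look-alike of the part that bears star_center alone.

How it is judged:
On the way, in this order (a step that is already met when the one before it is completed fails the run):
1. the pawl is pressed free while the arm is still up (value of joint press_pawl above 0.24 rad and value of joint press_arm above 0.58 rad), for 0.2 s.
2. the arm is pushed down until its foot rests on the star (value of joint press_arm below 0.03 rad), for 0.2 s.
At the end, for the whole second after the job is handed in: The arm is down and still with its foot on the star (joint between -0.04 and 0.03 rad, foot within 28 mm of the star's centre); star and board are within 20 mm of where they were, tape and cup within 20 mm, dowel within 30 mm (value of joint press_arm between -0.04 and 0.03 rad and velocity of joint press_arm below 0.05 rad/s and horizontal distance between foot and star_center below 0.028 m and distance of each of star_center, board_center, tape_center, cup_center from where it was at the start of the episode below 0.02 m and distance of dowel_center from where it was at the start of the episode below 0.03 m); the robot touches nothing.
It fails at once if the star is lifted (height (world z) of star_center above 0.06 m).
It fails at once if the board is lifted (height (world z) of board_center above 0.04 m).
It fails at once if the tape, cup or dowel is displaced or carried (distance of any of tape_center, cup_center from where it was at the start of the episode above 0.03 m or distance of dowel_center from where it was at the start of the episode above 0.05 m).
It also fails if it takes over 38 s, if anything falls off the work surface, if the arm or the gripper's body presses on something with over 40 N, if the wrist force passes 120 N, or if a joint passes its speed limit or range.

## Working session

There is one attempt and no reset: what is moved stays moved. The work goes in short steps, Python scripts to look and compute and a tool call to move; the robot and the scene stay as the last step left them, time stands still between calls to the robot, and variables do not carry over. Pictures are saved under pics/ and viewed, and the job is handed in when it is done.

Besides the shell and the picture viewer there is one more tool, called after "Emit:" by a JSON object that holds its "name" and its "arguments", one argument or row to a line. move_arm: Moves the arm, as the interface text tells. Its arguments: {"type":"object","properties":{"commands":{"type":"array"},"squeeze":{"type":"number"}},"required":["commands"]}

```bash
mkdir -p pics; python3 - <<'E'
from workcell import ctrl
import cv2, json, numpy as np, pickle
s=ctrl.state(); print(s['time'],s['tcp_pos'],s['ee_rot'],s['force'],s['grip_width'],ctrl.grip_point_offset)
d={}
for n in ("scene","top","wrist"):
    c=ctrl.capture(n); d[n]=c; cv2.imwrite(f"pics/{n}0.png",c["pixels"][:,:,::-1]); print(n,c["vertical_fov"],c["cx"],c["cy"],c["rvec"],c["tvec"])
pickle.dump(d,open("cap0.pkl","wb"))
E
```

```text
0.0 [ 0.23343145 -0.60601047  0.21363646] [[ 9.33150342e-01  3.59485563e-01 -7.54831087e-04]
 [ 3.59486331e-01 -9.33148997e-01  1.58984367e-03]
 [-1.32844024e-04 -1.75491462e-03 -9.99998451e-01]] [-0.08720627 -0.90458511  0.6763671 ] 0.09185002249950623 0.0187
scene 54.65032450327104 284.82386337411293 210.45043682364778 [ 0.75043516 -2.52238421  1.23524342] [0.33314541 0.39070527 0.5131664 ]
top 53.4002822905315 281.34745723028686 211.0275922009137 [ 2.166141   -2.13039111  0.16710716] [-0.24722859  0.56369516  0.85921144]
wrist 65.70646984690485 281.59145846220787 209.66679177484625 [-2.40996732  1.65281864  0.21512755] [-0.64925208 -0.02927833  0.38968545]
```

View pics/scene0.png

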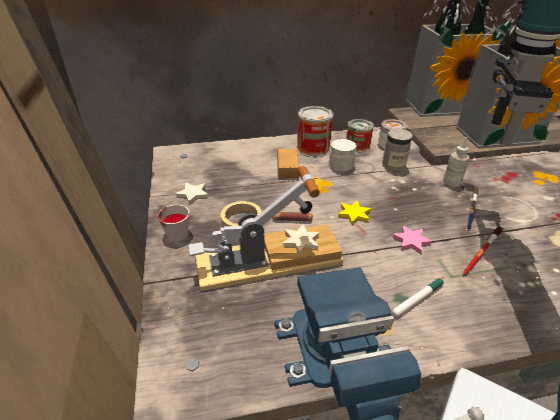

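View pics/top0.png

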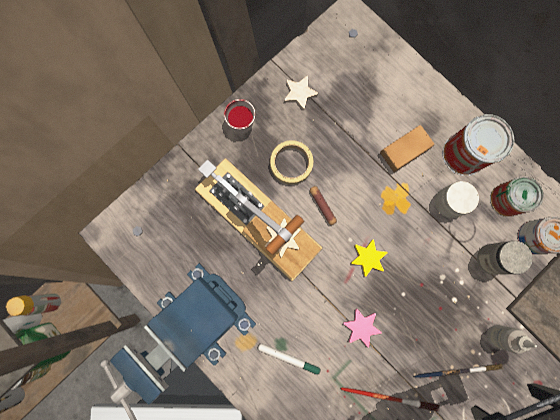

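View pics/wrist0.png

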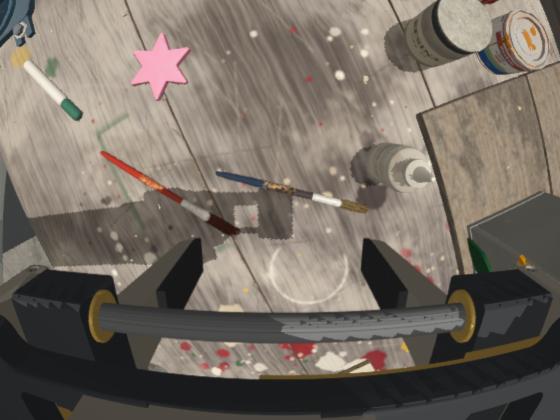

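The top view shows the press with its tab at about (207,168), its cross-bar at about (285,233) and the star under the arm at about (288,238). The cup is at (240,115), the tape at (291,162) and the dowel at (322,206). There is a second loose pale star at (301,92), and yellow and pink ones at (370,258) and (362,327). The star on the press's board is the one meant. Next is an enlarged crop to confirm this.

```bash
cat > h.py <<'E'
import numpy as np, cv2, pickle
def ray(c,u,v):
    R=cv2.Rodrigues(np.array(c["rvec"]))[0]; t=np.array(c["tvec"])
    f=210/np.tan(np.radians(c["vertical_fov"]/2))
    d=R.T@np.array([(u-c["cx"])/f,(v-c["cy"])/f,1.]); return -R.T@t, d/np.linalg.norm(d)
def onz(c,u,v,z):
    o,d=ray(c,u,v); return o+d*(z-o[2])/d[2]
def proj(c,p):
    f=210/np.tan(np.radians(c["vertical_fov"]/2)); K=np.array([[f,0,c["cx"]],[0,f,c["cy"]],[0,0,1.]])
    return cv2.projectPoints(np.array(p,float).reshape(-1,3),np.array(c["rvec"]),np.array(c["tvec"]),K,None)[0].reshape(-1,2)
def tri(c1,p1,c2,p2):
    o1,d1=ray(c1,*p1);o2,d2=ray(c2,*p2)
    A=np.array([d1,-d2]).T; s=np.linalg.lstsq(A,o2-o1,rcond=None)[0]
    a=o1+d1*s[0];b=o2+d2*s[1]; return (a+b)/2,np.linalg.norm(a-b)
E
python3 - <<'E'
from h import *
d=pickle.load(open("cap0.pkl","rb"))
t=d["top"]["pixels"][:,:,::-1]; s=d["scene"]["pixels"][:,:,::-1]
cv2.imwrite("pics/topc.png",cv2.resize(t[145:290,180:335],None,fx=4,fy=4,interpolation=cv2.INTER_CUBIC))
cv2.imwrite("pics/scenec.png",cv2.resize(s[160:295,150:350],None,fx=4,fy=4,interpolation=cv2.INTER_CUBIC))
E
```

```text
(no output)
```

View pics/topc.png

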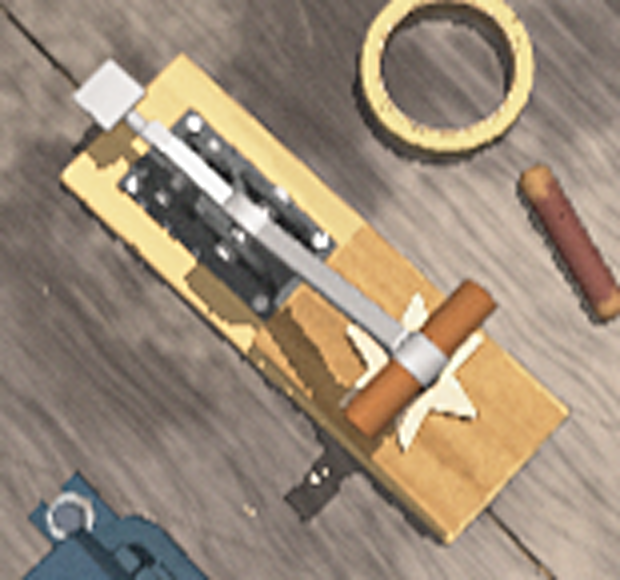

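View pics/scenec.png

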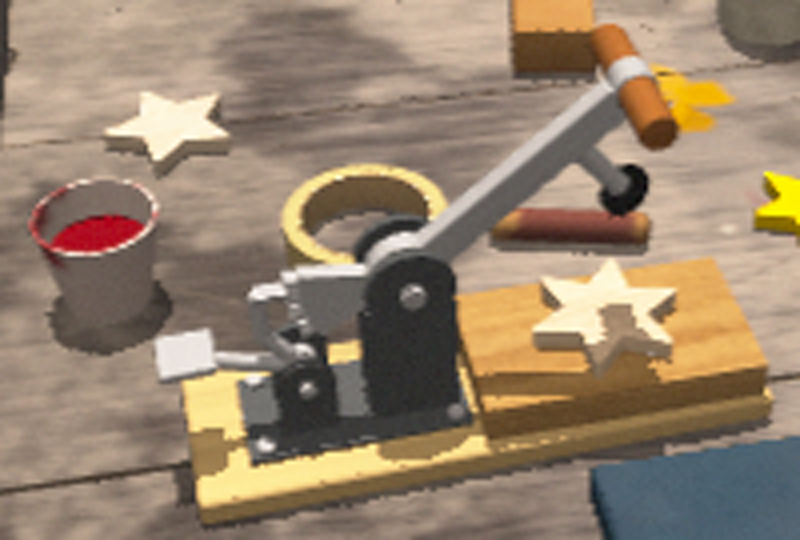

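The crops confirm it: the pale star lies on the board in the press, and the loose one beside the cup plays no part. Now I'll measure.

```bash
python3 - <<'E'
from h import *
d=pickle.load(open("cap0.pkl","rb"))
t=d["top"]; s=d["scene"]
T=lambda u,v:(u/4+180-.375,v/4+145-.375); S=lambda u,v:(u/4+150-.375,v/4+160-.375)
np.set_printoptions(precision=4,suppress=True)
tab=onz(t,*T(108,95),.073); print("tab",tab, tri(t,T(108,95),s,S(185,354)))
h=onz(t,*T(421,354),.193+.0115);print("handle",h,tri(t,T(421,355),s,S(628,70)))
c1=onz(t,*T(182,55),.015);c2=onz(t,*T(62,178),.015)
print("plate +x corners",c1,c2,np.linalg.norm(c1-c2))
b1=onz(t,*T(568,410),.037);b2=onz(t,*T(448,541),.037);print("board",b1,b2,np.linalg.norm(b1-b2))
ex=c1+c2-b1-b2; ex[2]=0; ex/=np.linalg.norm(ex); print("ex from ends",ex,np.degrees(np.arctan2(ex[1],ex[0])))
e2=tab-h; print("from tab-handle",np.degrees(np.arctan2(e2[1],e2[0])),np.linalg.norm(e2[:2]))
ey=np.cross([0,0,1],ex)
o=(c1+c2)/2-0.15*ex; o[2]=0; print("origin plate",o, "origin from tab",tab-0.1445*ex,"from handle",h+(0.145*np.cos(.7)-.035)*ex)
np.savez("press.npz",o=o,ex=ex,ey=ey)
for n,p in dict(cup=onz(t,240,105,.058),tape=onz(t,291,160,.025),dowel=onz(t,322,206,.02)).items():
  q=p-o; print(n,p,"press",q@ex,q@ey)
E
```

```text
tab [ 0.6517 -0.0781  0.073 ] (array([ 0.6533, -0.0769,  0.0677]), np.float64(0.0006590013696401672))
handle [ 0.5046 -0.2436  0.2045] (array([ 0.5058, -0.2432,  0.1971]), np.float64(0.0020625950032739484))
plate +x corners [ 0.6903 -0.1086  0.015 ] [ 0.6181 -0.044   0.015 ] 0.09686971934180075
board [ 0.4917 -0.3256  0.037 ] [ 0.4212 -0.262   0.037 ] 0.0949113406319665
ex from ends [0.6727 0.7399 0.    ] 47.723236022480464
from tab-handle 48.36053395318712 0.22142166698458043
origin plate [ 0.5533 -0.1873  0.    ] origin from tab [ 0.5545 -0.185   0.073 ] from handle [ 0.5557 -0.1874  0.2045]
cup [ 0.8002 -0.1428  0.058 ] press 0.19898794652127977 -0.15269703121971787
tape [ 0.6865 -0.2577  0.025 ] press 0.037493764216477175 -0.14593754521863672
dowel [ 0.584  -0.3281  0.02  ] press -0.083528325195364 -0.11737311055020014
```

The two views agree with the press geometry: origin about (0.554,-0.186), yaw about 48°, tab at (0.652,-0.077,0.073), cross-bar at (0.505,-0.243). Next I'll work out the tool-frame shifts. The route goes high, because the straight line to the tab crosses the cross-bar.

```bash
cat >> h.py <<'E'
np.set_printoptions(precision=4,suppress=True)
def shift(p):
    from workcell import ctrl
    s=ctrl.state(); R=np.array(s["ee_rot"]); return R.T@(np.array(p)-s["tcp_pos"])
def rep():
    from workcell import ctrl
    s=ctrl.state(); R=np.array(s["ee_rot"]); print(s["time"],s["tcp_pos"],"force",s["force"],"yaw x",np.degrees(np.arctan2(R[1,0],R[0,0])),"q",np.array(s["q"]))
E
python3 - <<'E'
from h import *
rep()
d=pickle.load(open("cap0.pkl","rb"));t=d["top"];s=d["scene"]
print("vice edge",tri(t,(205,268),s,(366,272)),onz(t,200,310,.1))
for p in ([.3,-.5,.33],[.648,-.081,.33],[.648,-.081,.13]): print(p,shift(p))
E
```

```text
0.15 [ 0.2335 -0.6061  0.2139] force [1.1826 0.2427 1.2751] yaw x 21.068902705872112 q [ 1.16    0.4682 -0.0116  1.6034  0.0059  1.0714 -0.0563]
vice edge (array([ 0.3844, -0.1112,  0.1525]), np.float64(0.11875370520650297)) [ 0.3614 -0.082   0.1   ]
[0.3, -0.5, 0.33] [ 0.1002 -0.0753 -0.116 ]
[0.648, -0.081, 0.33] [ 0.5755 -0.3412 -0.1157]
[0.648, -0.081, 0.13] [ 0.5755 -0.3409  0.0843]
```

Emit:
{"name": "move_arm", "arguments": {
  "commands": [
    [1,0.0,0.0,-0.04,0,0,0],
    [1,0.0,0.0,-0.08,0,0,0],
    [1,0.03,-0.02,-0.115,0,0,-3],
    [1,0.06,-0.04,-0.12,0,0,-6],
    [1,0.09,-0.06,-0.12,0,0,-9],
    [1,0.12,-0.075,-0.12,0,0,-12],
    [1,0.15,-0.09,-0.12,0,0,-15],
    [1,0.18,-0.11,-0.12,0,0,-18],
    [1,0.21,-0.13,-0.12,0,0,-21],
    [1,0.24,-0.145,-0.12,0,0,-24],
    [1,0.27,-0.16,-0.12,0,0,-27],
    [1,0.3,-0.18,-0.12,0,0,-27]
  ],
  "squeeze": 20
}}

```text
time: 1.15
tcp_pos: [0.4496, -0.3299, 0.3344]
ee_rot: [[0.667, 0.745, -0.0], [0.745, -0.667, -0.0], [-0.0, 0.0, -1.0]]
force: [0.5, 0.2, -0.7]
grip_width: 0.0138
```

```bash
python3 - <<'E'
from h import *
rep()
for p in ([.648,-.081,.33],[.651,-.077,.13]): print(p,shift(p))
E
```

```text
1.15 [ 0.4496 -0.3299  0.3344] force [ 0.4842  0.1766 -0.6921] yaw x 48.147713101419704 q [ 0.7926  0.2282 -0.2626  1.6707  0.0622  1.2509 -0.2135]
[0.648, -0.081, 0.33] [ 0.3178 -0.0182  0.0043]
[0.651, -0.077, 0.13] [ 0.3228 -0.0187  0.2043]
```

Emit:
{"name": "move_arm", "arguments": {
  "commands": [
    [1,0.03,-0.002,0.0,0,0,0],
    [1,0.065,-0.004,0.0,0,0,0],
    [1,0.1,-0.006,0.0,0,0,0],
    [1,0.135,-0.008,0.0,0,0,0],
    [1,0.17,-0.01,0.0,0,0,0],
    [1,0.205,-0.012,0.0,0,0,0],
    [1,0.24,-0.014,0.0,0,0,0],
    [1,0.275,-0.016,0.0,0,0,0],
    [1,0.3,-0.018,0.03,0,0,0],
    [1,0.315,-0.018,0.065,0,0,0],
    [1,0.315,-0.018,0.1,0,0,0],
    [1,0.315,-0.018,0.1,0,0,0]
  ]
}}

```text
time: 2.15
tcp_pos: [0.6418, -0.0829, 0.2265]
ee_rot: [[0.666, 0.746, -0.014], [0.746, -0.666, 0.002], [-0.008, -0.011, -1.0]]
force: [-1.8, 0.0, -1.0]
grip_width: 0.0002
```

```bash
python3 - <<'E'
from h import *
from workcell import ctrl
rep()
print(shift([.651,-.077,.08]))
for n in ("top","scene","wrist"):
    c=ctrl.capture(n); cv2.imwrite(f"pics/{n}1.png",c["pixels"][:,:,::-1])
E
```

```text
2.15 [ 0.6418 -0.0829  0.2265] force [-1.849   0.0012 -0.9652] yaw x 48.21574885149849 q [ 0.3446  0.4946 -0.3745  1.5669  0.1914  1.1304 -0.8026]
[0.0117 0.0045 0.1464]
```

View pics/scene1.png

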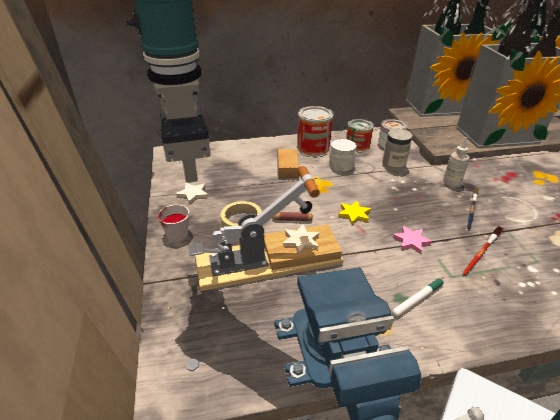

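View pics/wrist1.png

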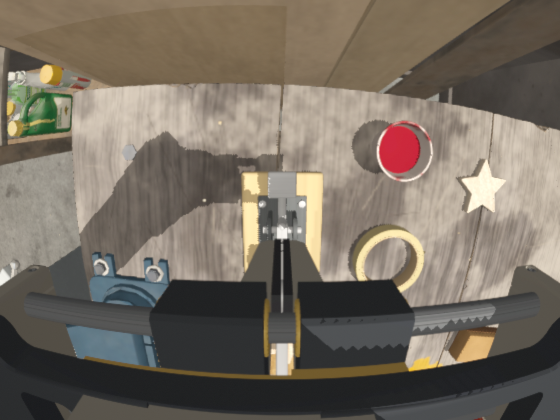

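The scene view shows the shut fingers above the tab, with the cup and tape undisturbed. In the wrist view the tab at (283,185) lines up with the fingers at column 282. I'll come down to just above it.

Emit:
{"name": "move_arm", "arguments": {
  "commands": [
    [1,0.005,0.0,0.03,0,0,0],
    [1,0.005,0.0,0.06,0,0,0],
    [1,0.005,0.0,0.09,0,0,0],
    [1,0.005,0.0,0.11,0,0,0],
    [1,0.005,0.0,0.12,0,0,0],
    [1,0.005,0.0,0.12,0,0,0],
    [1,0.005,0.0,0.12,0,0,0]
  ]
}}

```text
time: 2.88
tcp_pos: [0.6508, -0.0813, 0.1168]
ee_rot: [[0.669, 0.743, 0.003], [0.743, -0.669, -0.0], [0.002, 0.003, -1.0]]
force: [0.2, -1.1, 0.7]
grip_width: 0.001
```

```bash
python3 - <<'E'
from h import *
from workcell import ctrl
rep()
print(shift([.651,-.077,.076]))
o=[]
for n in ("top","scene"):
    c=ctrl.capture(n); p=c["pixels"][:,:,::-1]; p=p[100:250,130:330] if n=="top" else p[150:300,140:340]
    o.append(cv2.resize(p,None,fx=2,fy=2,interpolation=cv2.INTER_CUBIC))
    print(n,proj(c,ctrl.state()["tcp_pos"]))
cv2.imwrite("pics/2.png",np.hstack(o))
E
```

```text
2.8833 [ 0.6508 -0.0813  0.1168] force [ 0.1875 -1.0965  0.743 ] yaw x 48.01432278493014 q [ 0.3185  0.6126 -0.3456  1.6475  0.2474  0.9216 -0.8517]
[ 0.0033 -0.0028  0.0408]
top [[204.4147 163.2214]]
scene [[195.2235 228.1769]]
```

View pics/2.png

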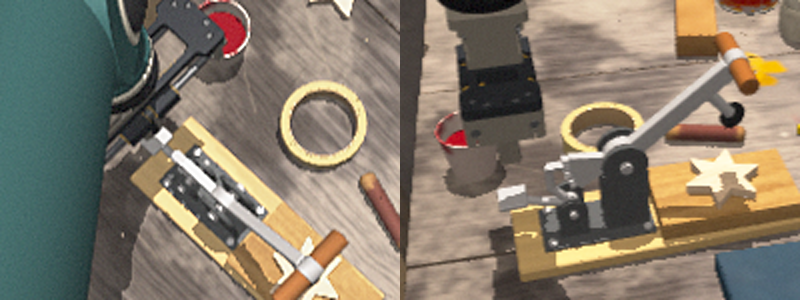

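The fingers stand straight above the tab. Now I'll press it, drifting slightly towards +x as the tab swings.

Emit:
{"name": "move_arm", "arguments": {
  "commands": [
    [1,0.003,-0.002,0.02,0,0,0],
    [1,0.003,-0.002,0.035,0,0,0],
    [1,0.003,-0.002,0.042,0,0,0],
    [1,0.004,-0.002,0.045,0,0,0],
    [1,0.005,-0.002,0.048,0,0,0],
    [1,0.006,-0.002,0.051,0,0,0],
    [1,0.007,-0.002,0.054,0,0,0],
    [1,0.007,-0.002,0.054,0,0,0]
  ]
}}

```text
time: 3.65
tcp_pos: [0.6532, -0.0741, 0.0609]
ee_rot: [[0.668, 0.744, 0.001], [0.744, -0.668, -0.0], [0.001, 0.001, -1.0]]
force: [-0.7, 0.5, 2.7]
grip_width: 0.0006
```

```bash
python3 - <<'E'
from h import *
rep()
E
```

```text
3.65 [ 0.6532 -0.0741  0.0609] force [-0.7278  0.4862  2.7058] yaw x 48.074266006146146 q [ 0.2916  0.6848 -0.3246  1.6686  0.2766  0.8323 -0.8836]
```

Emit:
{"name": "move_arm", "arguments": {
  "commands": [
    [1,0.001,0.0,0.002,0,0,0],
    [1,0.001,0.0,0.004,0,0,0],
    [1,0.002,0.0,0.005,0,0,0],
    [1,0.002,0.0,0.005,0,0,0]
  ]
}}

```text
time: 3.98
tcp_pos: [0.6543, -0.0735, 0.0571]
ee_rot: [[0.669, 0.744, 0.0], [0.744, -0.669, -0.002], [-0.001, 0.001, -1.0]]
force: [-4.3, -1.3, 11.6]
grip_width: 0.0007
```

```bash
python3 - <<'E'
from h import *
from workcell import ctrl
rep()
c=ctrl.capture("scene"); cv2.imwrite("pics/3.png",cv2.resize(c["pixels"][170:290,150:310,::-1],None,fx=5,fy=5,interpolation=cv2.INTER_CUBIC))
E
```

```text
3.9833 [ 0.6543 -0.0735  0.0571] force [-4.2981 -1.2618 11.5517] yaw x 48.04410391652972 q [ 0.2877  0.6913 -0.3221  1.6667  0.2795  0.8287 -0.8877]
```

View pics/3.png

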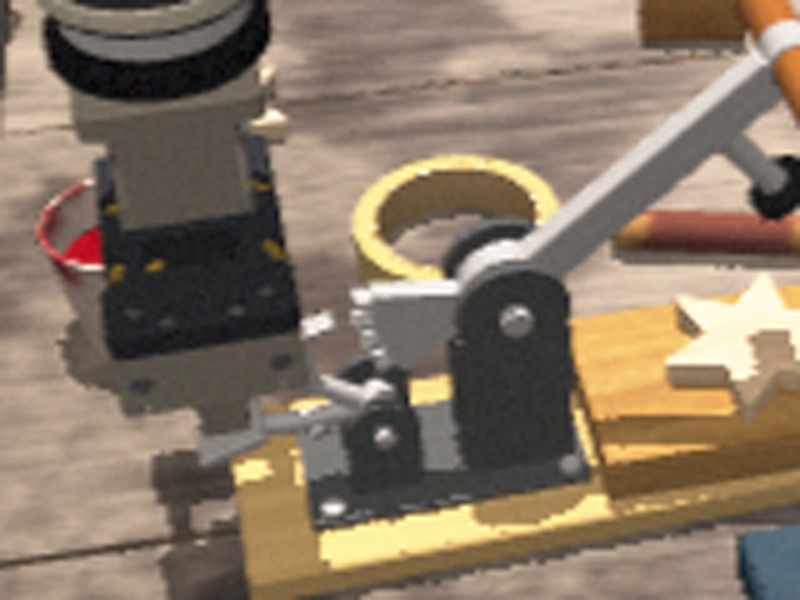

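The picture shows the pawl hook tilted well clear of the teeth and the tab pushed low. The rising force suggests the stop. I'll push 2 mm more to confirm it.

Emit:
{"name": "move_arm", "arguments": {
  "commands": [
    [1,0.0,0.0,0.002,0,0,0],
    [1,0.0,0.0,0.002,0,0,0],
    [1,0.0,0.0,0.002,0,0,0],
    [1,0.0,0.0,0.002,0,0,0]
  ]
}}

```text
time: 4.37
tcp_pos: [0.6544, -0.0735, 0.0566]
ee_rot: [[0.669, 0.744, 0.001], [0.744, -0.669, -0.002], [-0.001, 0.002, -1.0]]
force: [-7.2, -1.3, 20.0]
grip_width: 0.0003
```

It is firmly on the stop: 0.5 mm of travel for 8 N more. Now I'll retreat straight up.

Emit:
{"name": "move_arm", "arguments": {
  "commands": [
    [1,0.0,0.0,-0.02,0,0,0],
    [1,0.0,0.0,-0.05,0,0,0],
    [1,0.0,0.0,-0.09,0,0,0],
    [1,0.0,0.0,-0.13,0,0,0],
    [1,0.0,0.0,-0.17,0,0,0],
    [1,0.0,0.0,-0.21,0,0,0],
    [1,0.0,0.0,-0.23,0,0,0],
    [1,0.0,0.0,-0.23,0,0,0],
    [1,0.0,0.0,-0.23,0,0,0]
  ]
}}

```text
time: 5.12
tcp_pos: [0.6546, -0.0725, 0.2846]
ee_rot: [[0.668, 0.744, 0.003], [0.744, -0.668, -0.0], [0.002, 0.002, -1.0]]
force: [0.5, -0.1, 0.1]
grip_width: 0.0005
```

```bash
python3 - <<'E'
from h import *
from workcell import ctrl
rep()
s=ctrl.capture("scene"); cv2.imwrite("pics/4.png",cv2.resize(s["pixels"][160:290,150:310,::-1],None,fx=4.5,fy=4.5,interpolation=cv2.INTER_CUBIC))
t=ctrl.capture("top"); cv2.imwrite("pics/4t.png",t["pixels"][:,:,::-1])
print(shift([.505,-.2435,.3]))
E
```

```text
5.1167 [ 0.6546 -0.0725  0.2846] force [ 0.5288 -0.1491  0.0621] yaw x 48.07016940625704 q [ 0.3296  0.46   -0.3835  1.4845  0.1777  1.2284 -0.8089]
[-0.2262  0.0039 -0.018 ]
```

View pics/4.png

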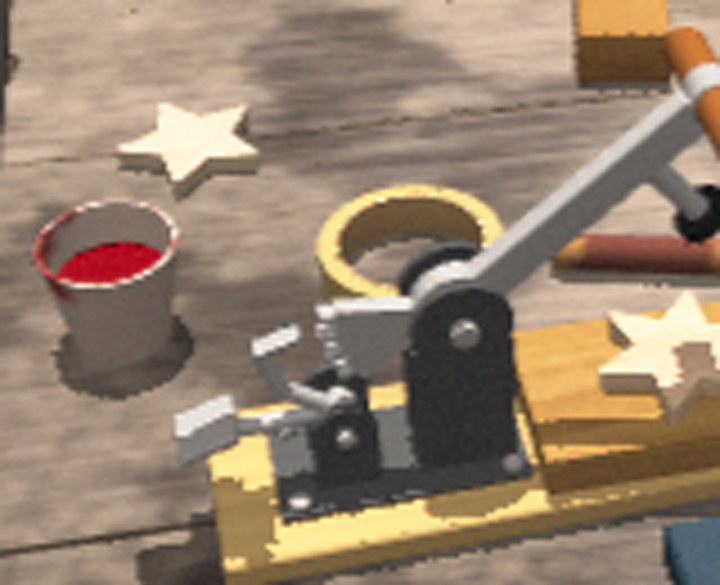

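View pics/4t.png

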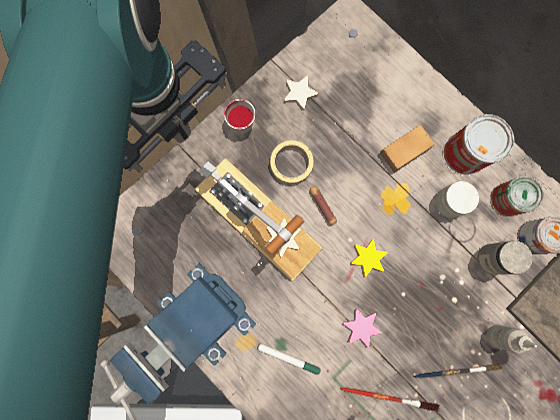

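The pawl stays fully down with the hook away from the teeth, the arm is still up, and nothing else moved. The vice is near the cross-bar's side, so I'll check its height before bringing the wide gripper body down there.

```bash
python3 - <<'E'
from h import *
d=pickle.load(open("cap0.pkl","rb"));t=d["top"];s=d["scene"]
a=cv2.resize(t["pixels"][250:400,100:270,::-1],None,fx=2.35,fy=2.35,interpolation=cv2.INTER_CUBIC)
b=cv2.resize(s["pixels"][250:420,260:430,::-1],None,fx=2.35,fy=2.35,interpolation=cv2.INTER_CUBIC)
a=cv2.copyMakeBorder(a,0,b.shape[0]-a.shape[0],0,0,cv2.BORDER_CONSTANT)
cv2.imwrite("pics/v.png",np.hstack([a,b]))
print(ray(t,1,1)[0],ray(s,1,1)[0])
E
```

```text
[ 0.4351 -0.2319  0.9349] [0.1998 0.3223 0.619 ]
```

View pics/v.png

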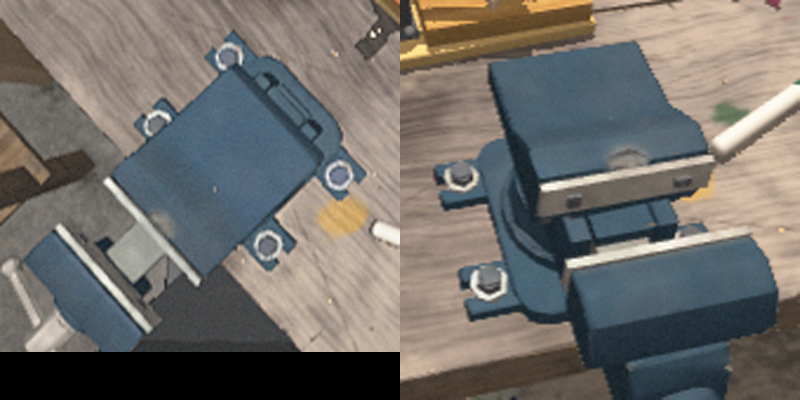

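```bash
python3 - <<'E'
from h import *
d=pickle.load(open("cap0.pkl","rb"));t=d["top"];s=d["scene"];P=np.load("press.npz")
for a,b in (((232,65),(89,65)),((320,155),(237,43)),((107,180),(138,186)),((203,283),(313,157))):
    p,e=tri(t,(a[0]/2.35+100,a[1]/2.35+250),s,(b[0]/2.35+260,b[1]/2.35+250)); q=p-P["o"]; print(p,e,"press xy",q@P["ex"],q@P["ey"])
E
```

```text
[ 0.4239 -0.0801  0.1185] 0.00011794367970912226 press xy -0.007718736814780186 0.16784289796892304
[ 0.3494 -0.1558  0.1184] 0.007693426908161894 press xy -0.11388801950057861 0.17203061480697449
[0.3362 0.008  0.148 ] 0.0034852385087903305 press xy -0.0015443047173031212 0.292032423413704
[ 0.2593 -0.0701  0.1452] 0.0014901935675365814 press xy -0.11107972320701189 0.29642988147918575
```

The vice tops out at 0.12–0.15 m and is 168 mm away sideways, so the body (bottom at 0.2 m) clears it. Moving over the cross-bar.

Emit:
{"name": "move_arm", "arguments": {
  "commands": [
    [1,-0.03,0.001,-0.01,0,0,0],
    [1,-0.06,0.002,-0.015,0,0,0],
    [1,-0.09,0.003,-0.015,0,0,0],
    [1,-0.12,0.004,-0.015,0,0,0],
    [1,-0.15,0.004,-0.015,0,0,0],
    [1,-0.18,0.004,-0.015,0,0,0],
    [1,-0.21,0.004,-0.015,0,0,0],
    [1,-0.226,0.004,0.0,0,0,0],
    [1,-0.226,0.004,0.03,0,0,0],
    [1,-0.226,0.004,0.04,0,0,0],
    [1,-0.226,0.004,0.04,0,0,0],
    [1,-0.226,0.004,0.04,0,0,0]
  ]
}}

```text
time: 6.22
tcp_pos: [0.5058, -0.2424, 0.2426]
ee_rot: [[0.667, 0.745, -0.002], [0.745, -0.667, 0.002], [-0.0, -0.003, -1.0]]
force: [0.2, 0.4, -0.1]
grip_width: 0.0006
```

```bash
python3 - <<'E'
from h import *
from workcell import ctrl
rep()
ims=[]
for n in ("scene","wrist"):
    s=ctrl.capture(n); ims.append(cv2.resize(s["pixels"][:,:,::-1],None,fx=.7,fy=.7,interpolation=cv2.INTER_AREA) if n=="wrist" else cv2.resize(s["pixels"][110:257,180:376,::-1],(392,294)))
cv2.imwrite("pics/5.png",np.hstack(ims))
print(shift([.504,-.243,.205]),shift([.480,-.269,.1115]))
E
```

```text
6.2167 [ 0.5058 -0.2424  0.2426] force [ 0.2057  0.4438 -0.083 ] yaw x 48.14693980876984 q [ 0.6568  0.3171 -0.3304  1.7757  0.1145  1.0702 -0.444 ]
[-0.0022 -0.0021  0.0393] [-0.0377 -0.0027  0.1328]
```

View pics/5.png

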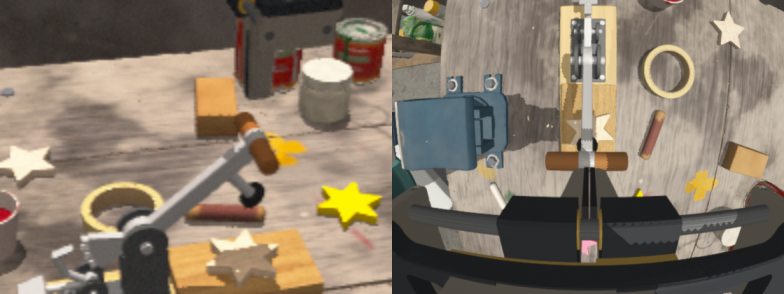

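The fingers are straight over the collar. I'll push along the arc, in slow rows.

Emit:
{"name": "move_arm", "arguments": {
  "commands": [
    [1,-0.002,-0.002,0.02,0,0,0],
    [1,-0.004,-0.002,0.035,0,0,0],
    [1,-0.008,-0.002,0.043,0,0,0],
    [1,-0.012,-0.002,0.049,0,0,0],
    [1,-0.015,-0.002,0.055,0,0,0],
    [1,-0.018,-0.002,0.062,0,0,0],
    [1,-0.022,-0.002,0.068,0,0,0],
    [1,-0.025,-0.002,0.075,0,0,0],
    [1,-0.028,-0.002,0.081,0,0,0],
    [1,-0.03,-0.002,0.088,0,0,0],
    [1,-0.03,-0.002,0.088,0,0,0]
  ]
}}

```text
time: 7.23
tcp_pos: [0.4836, -0.2664, 0.1561]
ee_rot: [[0.669, 0.743, -0.001], [0.743, -0.669, -0.002], [-0.002, 0.001, -1.0]]
force: [0.0, 0.7, 0.0]
grip_width: 0.0008
```

```bash
python3 - <<'E'
from h import *
from workcell import ctrl
rep()
s=ctrl.capture("scene"); cv2.imwrite("pics/6.png",cv2.resize(s["pixels"][130:290,180:376,::-1],None,fx=4,fy=4)[:600])
print(shift([.480,-.269,.1115]))
E
```

```text
7.2333 [ 0.4836 -0.2664  0.1561] force [0.0317 0.6825 0.0252] yaw x 47.977191494084884 q [ 0.6865  0.3976 -0.3034  1.8819  0.153   0.8839 -0.4254]
[-0.0057 -0.001   0.0449]
```

View pics/6.png

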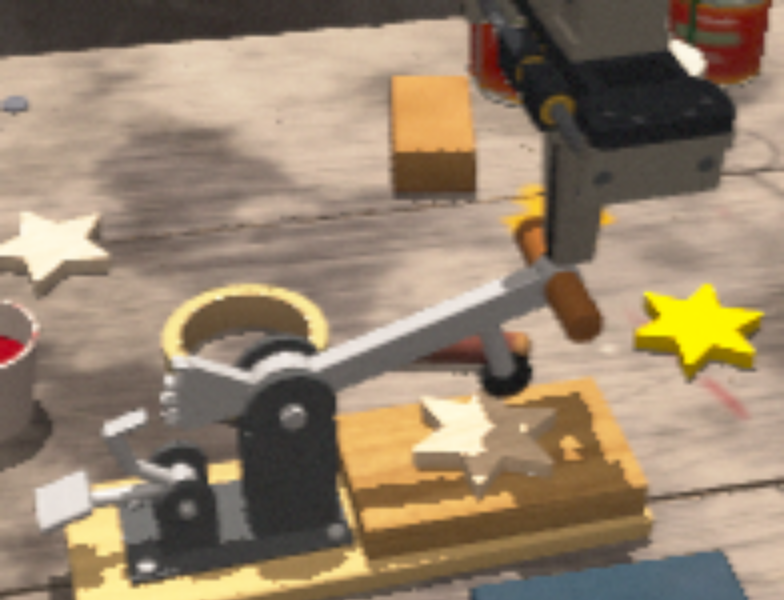

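The arm follows the push down and the pawl stays clear. I'll go on to level.

Emit:
{"name": "move_arm", "arguments": {
  "commands": [
    [1,-0.002,0.0,0.007,0,0,0],
    [1,-0.003,0.0,0.014,0,0,0],
    [1,-0.004,0.0,0.02,0,0,0],
    [1,-0.005,0.0,0.026,0,0,0],
    [1,-0.005,0.0,0.031,0,0,0],
    [1,-0.006,0.0,0.035,0,0,0],
    [1,-0.006,0.0,0.039,0,0,0],
    [1,-0.006,0.0,0.042,0,0,0],
    [1,-0.006,0.0,0.042,0,0,0],
    [1,-0.006,0.0,0.042,0,0,0]
  ]
}}

```text
time: 8.12
tcp_pos: [0.4807, -0.2677, 0.1132]
ee_rot: [[0.668, 0.745, 0.0], [0.745, -0.668, 0.001], [0.001, -0.001, -1.0]]
force: [1.2, 0.0, 1.5]
grip_width: 0.0007
```

```bash
python3 - <<'E'
from h import *
from workcell import ctrl
rep()
s=ctrl.capture("scene"); cv2.imwrite("pics/7.png",cv2.resize(s["pixels"][145:290,180:376,::-1],None,fx=4,fy=4)[:600])
E
```

```text
8.1167 [ 0.4807 -0.2677  0.1132] force [1.2027 0.0243 1.5352] yaw x 48.11622161909235 q [ 0.6816  0.4538 -0.2916  1.9157  0.1752  0.7971 -0.436 ]
```

View pics/7.png

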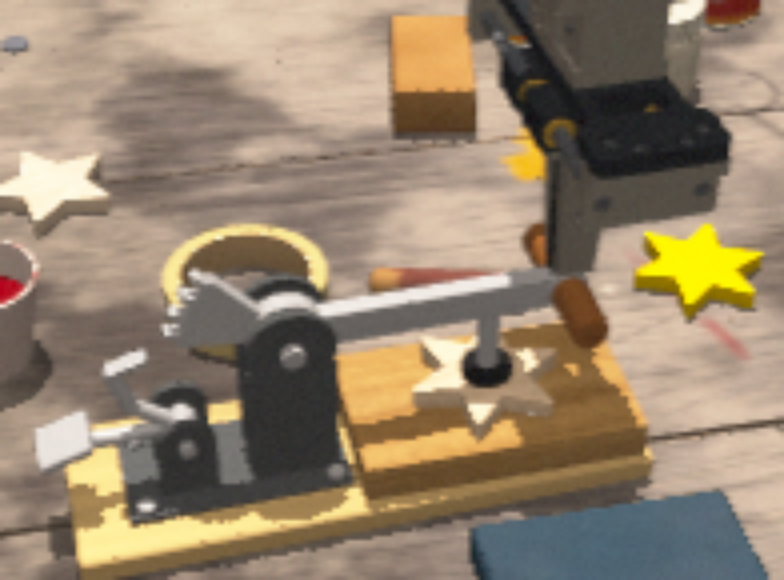

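The arm is nearly level, with the foot just over the star. I'll press in small steps until the force shows that the foot is resting.

Emit:
{"name": "move_arm", "arguments": {
  "commands": [
    [1,0.0,0.0,0.001,0,0,0],
    [1,0.0,0.0,0.002,0,0,0],
    [1,0.0,0.0,0.003,0,0,0],
    [1,0.0,0.0,0.003,0,0,0],
    [1,0.0,0.0,0.003,0,0,0]
  ]
}}

```text
time: 8.58
tcp_pos: [0.4806, -0.2677, 0.1117]
ee_rot: [[0.668, 0.744, -0.0], [0.744, -0.668, 0.001], [0.001, -0.001, -1.0]]
force: [-3.2, 2.6, 11.1]
grip_width: 0.0005
```

Emit:
{"name": "move_arm", "arguments": {
  "commands": [
    [1,0.0,0.0,0.002,0,0,0],
    [1,0.0,0.0,0.002,0,0,0],
    [1,0.0,0.0,0.002,0,0,0]
  ]
}}

```text
time: 8.83
tcp_pos: [0.4806, -0.2678, 0.1114]
ee_rot: [[0.668, 0.744, -0.0], [0.744, -0.668, 0.0], [-0.0, -0.0, -1.0]]
force: [-7.6, 3.6, 24.9]
grip_width: 0.0002
```

It has stopped hard: 0.3 mm for 14 N more, with the bar top at 0.1114 against 0.1115 expected when level. Retreating upward.

Emit:
{"name": "move_arm", "arguments": {
  "commands": [
    [1,0.0,0.0,-0.005,0,0,0],
    [1,0.0,0.0,-0.015,0,0,0],
    [1,0.0,0.0,-0.04,0,0,0],
    [1,0.0,0.0,-0.08,0,0,0],
    [1,0.0,0.0,-0.11,0,0,0],
    [1,-0.03,0.0,-0.13,0,0,0],
    [1,-0.06,0.0,-0.14,0,0,0],
    [1,-0.09,0.0,-0.14,0,0,0],
    [1,-0.12,0.0,-0.14,0,0,0],
    [1,-0.12,0.0,-0.14,0,0,0],
    [1,-0.12,0.0,-0.14,0,0,0]
  ]
}}

```text
time: 9.75
tcp_pos: [0.3988, -0.3593, 0.2486]
ee_rot: [[0.671, 0.741, -0.0], [0.741, -0.671, 0.0], [-0.0, -0.0, -1.0]]
force: [0.3, 0.7, 1.2]
grip_width: 0.0006
```

```bash
python3 - <<'E'
from h import *
from workcell import ctrl
rep()
d0=pickle.load(open("cap0.pkl","rb"))
s=ctrl.capture("scene"); t=ctrl.capture("top"); pickle.dump({"scene":s,"top":t},open("cap1.pkl","wb"))
a=cv2.resize(s["pixels"][145:290,150:350,::-1],None,fx=2,fy=2);b=cv2.resize(t["pixels"][80:290,180:340,::-1],None,fx=2,fy=2)
a=cv2.copyMakeBorder(a,0,b.shape[0]-a.shape[0],0,0,cv2.BORDER_CONSTANT)
cv2.imwrite("pics/8.png",np.hstack([a,b]))
df=np.abs(s["pixels"].astype(int)-d0["scene"]["pixels"]).max(2)[145:290,150:350].clip(0,85)*3
cv2.imwrite("pics/8d.png",cv2.resize(df.astype(np.uint8),None,fx=2,fy=2))
P=np.load("press.npz"); h=P["o"]+.035*P["ex"]
print("foot px expected scene/top",proj(s,h-.105*P["ex"]+[0,0,.049]),proj(t,h-.105*P["ex"]+[0,0,.049]))
E
```

```text
9.75 [ 0.3988 -0.3593  0.2486] force [0.284  0.7442 1.167 ] yaw x 47.85370397211769 q [ 0.8942  0.2601 -0.2643  1.8299  0.0771  1.0618 -0.1349]
foot px expected scene/top [[302.566  237.0637]] [[281.518  239.2501]]
```

View pics/8.png

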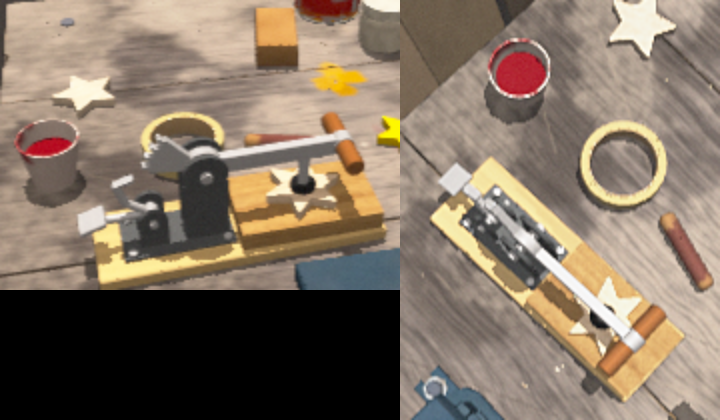

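View pics/8d.png

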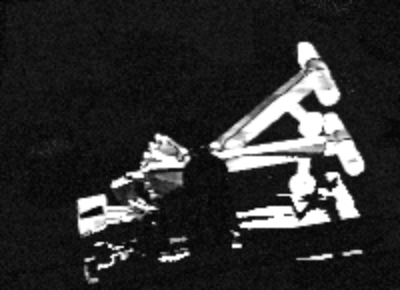

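The arm is level with its foot in the middle of the star. The difference image shows no outline change at the cup, tape or dowel, and only the arm, the pawl and their shadows changed at the press. The gripper is clear, so I'll hand in.

```bash
python3 -c "
from workcell import ctrl
print(ctrl.hand_in()); print(ctrl.state()['time'])"
```

```text
the job is handed in; nothing more can be done
None
the job is handed in; nothing more can be done
```

I pressed the pawl tab down to its stop, then pushed the cross-bar down along its arc until the arm's foot rested on the star. I then raised the gripper clear and handed in at about 9.8 s of the 38 s allowed; no verdict was reported.

- **Pawl:** at the stop, 0.5 mm of travel took about 8 N more. After I let go, the hook stayed clear of the teeth and the arm was still up.
- **Arm:** at the end, the bar's top was at 0.1114 m, against 0.1115 m expected when level. The last 0.3 mm took about 14 N more, and the arm stayed level after I let go. The highest wrist force I read was about 26 N (limit 120 N).
- **Other objects:** before and after pictures show the foot in the middle of the star, and no movement of the cup, tape or dowel. At the press only the arm, the pawl and their shadows changed. I judged the star and board by eye and did not measure their shift.

No check failed. One attempt to find the vice's height paired the wrong points, so I measured it again before lowering the gripper beside it.

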